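Hang two candle pairs on the drying rail

ROBOT

A 6-joint arm with a two-finger parallel gripper is mounted at the origin on the work surface. World frame = base frame: x ahead of the robot, y to its left, z up, the work surface at z = 0. Lengths are in m, angles in rad, forces in N, time in s.
With the tool pointing down it reaches from about 0.35 to 0.975 m from the base axis. Payload 17.4 kg.
Tool frame: the origin (TCP) lies at the very end of the fingers, on their centre line; the grasp point (between the pads) lies r.hold_point_z behind it (r.hold_point_z is the distance from the TCP to the grasp point, in m); z points along the fingers, y is the line along which they close (so a half turn about z gives the same grasp; the last joint's range is limited). The gripper opens to 85 mm and grips with 20 to 120 N. Pads are 22 mm wide; open, the fingers measure 114 mm over their backs; the gripper's body (76 mm by 85 mm) begins 54 mm behind the grasp point. The pads swing forward as they close: fully open they stand 13 mm farther back than shut.
Start: joints at [-1.272, 0.116, 1.442, -0, 1.584, -0.038], TCP at [0.223, -0.637, 0.231] pointing down, gripper open.
Joint ranges: [-2.83, 2.83], [-0.83, 2.19], [0.07, 2.5], [-1.14, 4.28], [0.01, 3], [-2.97, 2.97]. Speed limits (rad/s): [1.89, 1.89, 2.22, 3.14, 3.14, 3.14].

INTERFACE

Orientations are given as a unit quaternion [w, x, y, z].
In Python, from bench import state, imaging, r gives the robot as it stands. The module is installed in compiled form; this text tells all that it offers.
- The arm moves only by the shell command python3 -m creep 'ROWS'. ROWS is JSON, a list that holds one entry, the list of rows, each a list of 7 numbers: the turn, a rotation vector about the tool's x, y, z in degrees, then the shift along the tool's x, y, z in mm, then the finger opening in mm, from 0 to 85.4. In form: [[[ax, ay, az, dx, dy, dz, grip], ...]]. A call has 1 to 8 rows; each row shifts and turns the commanded pose from where the row before left it, along the tool's axes as they then stand; what a row does not reach is not made up. A row lasts 1/12 s, in which the tool goes at most 41.7 mm and 7.16 degrees, less where a joint would pass 70% of its speed; a pose out of reach is approached as far as the arm can. A call with a gripper value outside its range is refused whole. The fingers move at their own pace and stop on an object; the grip force is fixed at half the most. Time passes only in rows, so rows that do not move let the fingers close. It gives the time, the measured TCP pose, the force, the opening and the grip force at its end, in the units of the state.
- state(): the state, without advancing time (a new reading comes with each control period).
- imaging.capture(name): name is "side" or "top"; returns a dict with "pixels" (400x640x3 uint8, red, green, blue), "camera_matrix" (3x3 intrinsics, pixels), "R" (3x3) and "t" (3): a world point X has camera coordinates R X + t. Camera axes: x right, y down, z forward; pixel columns grow to the right and rows downward; lengths in m; the calibration is good to about 2 mm. A picture is of the moment at which its call begins. There is no depth.
- r.finish_job(): hands the job in; it is judged then, once.
The state is a dict: "time_s": time; "q": joint angles; "joint_velocities": joint speeds; "joint_efforts": joint torques, N m; "position": TCP position; "tcp_rot": TCP orientation; "force": force on the tool from outside, world axes, zero at the start; "wrist_torque": the same for the moment, N m; "width": opening from 0.0 (shut) to 1.0 (fully open); "grip_force": force on a finger pad.
Only numpy, scipy, OpenCV 4.12 (cv2) and the standard library are available. Lean on these libraries where they do the work, as an engineer would, in place of code of your own. Each camera call takes 0.05 s, during which the arm holds its last target. There are 200 camera calls.

TASK

Hang both standing candle pairs astride the drying rail, one on each side of the pair already hanging there: the long pair at the end over the flat puck, the short pair at the end over the wax block. Set them down gently, square across the bar, level and fully seated with the bar under the yoke's ridge, hanging free of everything but the bar; leave the pair already hanging and everything else where it is.

Things in the scene. Friction and masses are not known exactly. Their poses are not given: they have to be found in the camera images.
- long_pair_tab (a point): Centre of the long pair's tab, a block 16 mm (x) by 22 mm (y) by 46 mm tall, gripped across y; z up. The point where the rail's bar axis sits when it hangs is 40.3 mm below; the candles' feet are 160 mm below
- short_pair_tab (a point): Centre of the short pair's tab, a block 16 mm (x) by 22 mm (y) by 46 mm tall, gripped across y; z up. The point where the rail's bar axis sits when it hangs is 40.3 mm below; the candles' feet are 125 mm below
- long_pair_seat (a point): the point under the ridge of the long pair's yoke that lies on the axis of the rail's bar when the pair hangs seated, 40.3 mm below the tab's centre; same axes as the tab (x from candle to candle, z up)
- short_pair_seat (a point): the point under the ridge of the short pair's yoke that lies on the axis of the rail's bar when the pair hangs seated, 40.3 mm below the tab's centre; same axes as the tab (x from candle to candle, z up)
- long_pair: Long pair: two pale wax candles (105 mm long, 24 mm thick, centres 64 mm apart along x) fixed rigidly under a roof-shaped beech yoke, 22 mm wide (y), 88 mm long (x), whose limbs slope 35 degrees to a ridge with an upright tab; 183 mm tall in all, about 120 g. Stands loose on its flat feet at the start. Origin: midway between the feet, at their underside; z up
- short_pair: Short pair: two pale wax candles (70 mm long, 24 mm thick, centres 64 mm apart along x) fixed rigidly under a roof-shaped beech yoke, 22 mm wide (y), 88 mm long (x), whose limbs slope 35 degrees to a ridge with an upright tab; 148 mm tall in all, about 85 g. Stands loose on its flat feet at the start. Origin: midway between the feet, at their underside; z up
- bar_mid (a point): Drying rail, fixed: level round steel bar, 12 mm thick, axis 155 mm above the table, on two posts (16 by 12 mm, tops 159 mm above the table) at y = +135 and -135 mm, over an aluminium drip tray 150 mm (x) by 300 mm (y), 12 mm high, floor 4 mm. Origin: middle of the bar's axis; y runs along the bar, z up
- hung_pair_seat (a point): Pair already hanging near the middle of the bar, loose: made like the others with candles 80 mm long; its tab's top is 64 mm above the bar's axis. Origin: where the bar's axis sits under its ridge; x across the bar, y along it
- hung_pair: the pair already hanging; origin midway between its candles' feet
- wax_slab: Block of wax 66 x 66 x 50 mm standing in the drip tray under one end of the bar; its top is 54 mm above the table: the short candles hang about 16 mm above it, the long ones would strike it. Origin: centre of its underside
- wax_puck: Flat round wax puck, 56 mm across, 14 mm high, in the drip tray under the other end of the bar; the long candles hang about 16 mm above it. Origin: centre of its underside
- pillar_a: Wax pillar, 46 mm across, 85 mm tall, near the long pair, off the end of its x axis. Bystander; origin at the centre of its underside, z up.
- pillar_b: Wax pillar, 52 mm across, 55 mm tall, near the short pair, off the end of its x axis. Bystander; origin at the centre of its underside, z up.
- scent_bottle: Amber bottle, 48 mm across, 135 mm tall. Bystander; origin at the centre of its underside, z up.
- scent_jar: Clear jar with a brass lid, 60 mm across, 75 mm tall. Bystander; origin at the centre of its underside, z up.
- wax_bowl: Wax bowl, 100 mm across, 75 mm tall. Bystander; origin at the centre of its underside, z up.
- wax_cube: Wax block 75 x 75 x 90 mm. Bystander; origin at the centre of its underside, z up.
- tall_bottle: Clear bottle, 52 mm across, 150 mm tall, beyond the rail. Bystander; origin at the centre of its underside, z up.
Not all that is in view belongs to the job. Leave any blue or yellow look-alike of the hung_pair alone.

How it is judged:
By the outcome, as a careful person would: the job done as asked, in the order asked, and still so for the second after the job is handed in, with the robot touching nothing.
It also fails if it takes over 67 s, if anything falls off the work surface, if the arm or the gripper's body presses on something with over 40 N, if the wrist force passes 120 N, or if a joint passes its speed limit or range.

## Working session

There is one attempt and no reset: what is moved stays moved. The work goes in short steps, Python scripts to look and compute and a shell command to move; the robot and the scene stay as the last step left them, time stands still between calls to the robot, and variables do not carry over. Pictures are saved under pics/ and viewed, at most 10 in all, crops included, and the job is handed in when it is done.

```bash
mkdir -p pics
python3 - <<'E'
from bench import state, imaging, r
import cv2, numpy as np
s=state(); print({k:np.round(v,3).tolist() for k,v in s.items()}, r.hold_point_z)
for n in("side","top"):
    c=imaging.capture(n); cv2.imwrite(f"pics/{n}0.png",c["pixels"][:,:,::-1]); np.savez(f"{n}.npz",**c)
    print(n,c["camera_matrix"].tolist(),np.round(c["R"],4).tolist(),c["t"].tolist(), (-c["R"].T@c["t"]).tolist())
E
```

```text
{'time_s': 0.0, 'q': [-1.272, 0.117, 1.442, 0.0, 1.584, -0.038], 'joint_velocities': [0.0, -0.0, -0.002, -0.002, -0.001, -0.001], 'joint_efforts': [-0.0, -73.2, -63.249, 0.0, 0.006, -0.0], 'position': [0.223, -0.637, 0.231], 'tcp_rot': [-0.001, 0.986, 0.168, -0.0], 'force': [-0.827, 0.736, 0.291], 'wrist_torque': [-0.064, -0.007, -0.017], 'grip_force': 0.0, 'width': 1.001} 0.0187
side [[374.56667385100803, 0.0, 316.8685652164981], [0.0, 374.56667385100803, 195.33232084737185], [0.0, 0.0, 1.0]] [[0.9896, -0.144, 0.0016], [-0.1056, -0.7329, -0.6721], [0.098, 0.6649, -0.7405]] [-0.5675348833110635, 0.1388404324024002, 0.9628412746996344] [0.4819197264680269, -0.6202099651139996, 0.8071733432937921]
top [[437.67220920460124, 0.0, 321.3129290629776], [0.0, 437.67220920460124, 199.68813366726195], [0.0, 0.0, 1.0]] [[-0.0097, -0.9999, -0.0087], [-0.9966, 0.0103, -0.0822], [0.0823, 0.0079, -0.9966]] [0.03376434715035355, 0.5763217465397225, 1.2407595485913552] [0.47251960497314066, 0.018006308064600247, 1.2842009343866787]
```

View pics/side0.png

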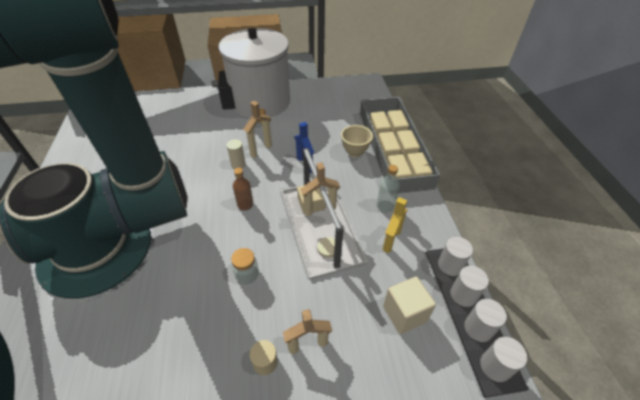

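View pics/top0.png

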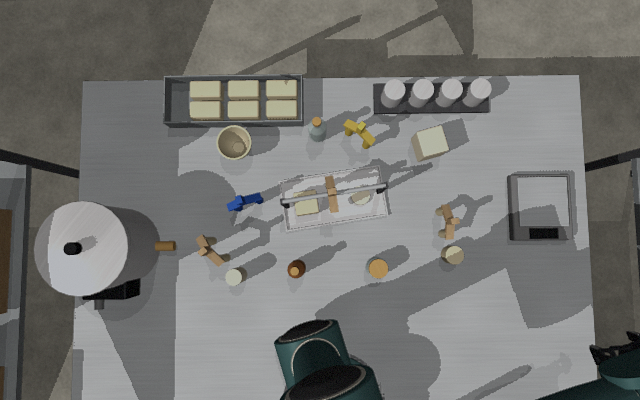

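The long pair is at left in the top view (about 210,250), beside the tall pillar. The short pair is at right (449,221). The rail sits around (335,197), with the slab at its left end (306,203) and the puck at its right end (360,197). I'll zoom in on these next.

Run:
```python
import cv2, numpy as np
def crop(n,x,y,w,h,s):
    im=np.load(f"{n}.npz")["pixels"][y:y+h,x:x+w,::-1]
    im=cv2.resize(im,None,fx=s,fy=s,interpolation=cv2.INTER_CUBIC)
    for k in range(0,w,10): cv2.line(im,(k*s,0),(k*s,4),(0,0,255),1); cv2.putText(im,str(x+k),(k*s,14),0,.3,(0,0,255),1)
    for k in range(0,h,10): cv2.line(im,(0,k*s),(4,k*s),(0,0,255),1); cv2.putText(im,str(y+k),(5,k*s+4),0,.3,(0,0,255),1)
    return im
a=np.hstack([crop("top",185,225,66,50,6),crop("top",420,200,66,50,6)])
b=crop("top",270,160,132,50+20,6)[:300+120]
b=crop("top",270,163,132,70,6)[:,:792]
im=np.vstack([a,cv2.resize(b,(792,420))[:299]]) if 0 else np.vstack([a,b])[:600]
im=np.vstack([cv2.resize(a,None,fx=1,fy=1)[:300],b[:300]]) if 0 else im
b=crop("top",270,165,132,65,6)
cv2.imwrite("pics/c1.png",cv2.resize(np.vstack([a,b]),None,fx=.86,fy=.86,interpolation=cv2.INTER_AREA))
a=np.hstack([crop("side",225,90,66,80,6),crop("side",275,300,66,80,6)])
b=crop("side",280,140,110,140,4)
cv2.imwrite("pics/c2.png",np.hstack([cv2.resize(a[:,:],None,fx=.85,fy=.85),])); cv2.imwrite("pics/c3.png",b)
```

```text
(no output)
```

View pics/c1.png

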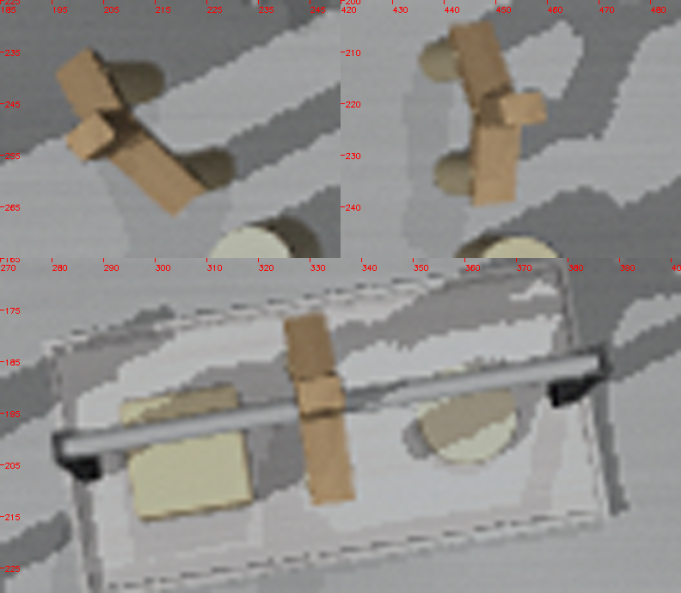

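View pics/c2.png

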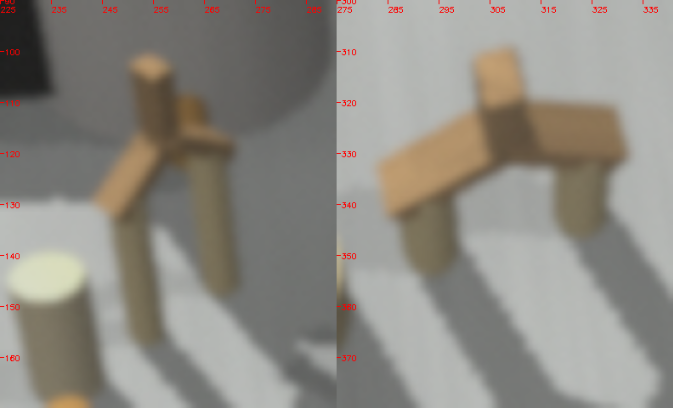

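View pics/c3.png

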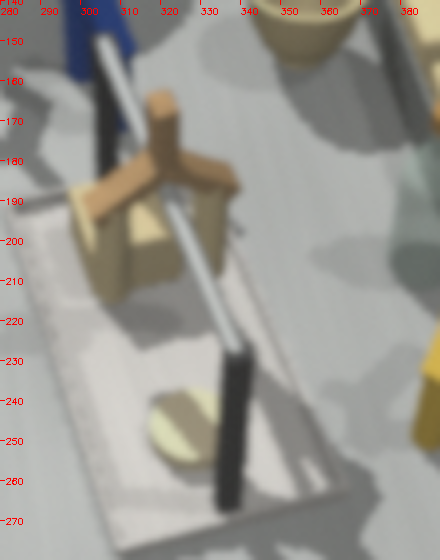

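```bash
cat > h.py <<'E'
import numpy as np, cv2
from scipy.optimize import least_squares
C={n:np.load(f"{n}.npz") for n in("top","side")}
def proj(n,X):
    c=C[n]; p=np.atleast_2d(X)@c["R"].T+c["t"]; p=p@c["camera_matrix"].T; return p[:,:2]/p[:,2:]
def ray(n,u,v,z):
    c=C[n]; d=c["R"].T@np.linalg.solve(c["camera_matrix"],[u,v,1]); o=-c["R"].T@c["t"]; return o+d*(z-o[2])/d[2]
# pair landmarks relative to tab centre: tab top corners, limb-end top edges, (mm)
TT=np.array([[sx*8,sy*11,23] for sx,sy in((-1,-1),(1,-1),(1,1),(-1,1))])/1e3
LE=np.array([[sx*44,sy*11,-54] for sx,sy in((-1,-1),(1,-1),(1,1),(-1,1))])/1e3
def place(P,p,tz):
    x,y,a=p; R=np.array([[np.cos(a),-np.sin(a),0],[np.sin(a),np.cos(a),0],[0,0,1]]); return P@R.T+[x,y,tz]
def wire(tz,p,feet):
    s=[]
    T=place(TT,p,tz); B=place(TT-[0,0,.046],p,tz); L=place(LE,p,tz); Rg=place(np.array([[0,-11,-23],[0,11,-23]])/1e3,p,tz)
    for i in range(4): s+= [(T[i],T[(i+1)%4]),(T[i],B[i])]
    s+=[(L[0],L[3]),(L[1],L[2])]+[(L[i],Rg[0 if i<2 else 1]) for i in range(4)]
    for sx in(-1,1):
        F=place(np.array([[sx*.032+.012*np.cos(t),.012*np.sin(t),-feet] for t in np.linspace(0,6.283,13)]),p,tz)
        s+=list(zip(F[:-1],F[1:]))
    return s
def draw(n,segs,x,y,w,h,k,pix=None):
    im=(C[n]["pixels"] if pix is None else pix)[y:y+h,x:x+w,::-1]; im=cv2.resize(im,None,fx=k,fy=k,interpolation=cv2.INTER_CUBIC)
    for a,b in segs:
        q=(proj(n,np.array([a,b]))-[x,y]+.5)*k; cv2.line(im,*[tuple(int(t) for t in v) for v in q],(255,0,255),1,cv2.LINE_AA)
    return im
E
python3 - <<'E'
from h import *
res={}
def fit(name,tz,ttc,le,g):
    le=np.array(le)
    f=lambda p: np.r_[(proj("top",place(TT,p,tz)).mean(0)-ttc)*2,(proj("top",place(LE,p,tz)).reshape(2,2,2)[:, :].reshape(4,2)[[0,3]].mean(0)-le[0]),(proj("top",place(LE,p,tz))[[1,2]].mean(0)-le[1])]
    s=least_squares(f,g); print(name,np.round(s.x,4),np.degrees(s.x[2]),"res",np.round(s.fun,2)); return s.x
L=fit("long",.16,[202.1,250.9],[[221.5,263.3],[198.7,236.3]],[.35,.3,.7])
S=fit("short",.125,[454.8,220.6],[[449.2,238.8],[444.4,204.9]],[.4,-.3,.1])
H=fit("hung",.1953,[331.5,190.7],[[334,211.5],[328.2,177]],[.48,0,.1])
e=[ray("top",280.5,200.4,.158),ray("top",385.8,184.7,.158)]
bx=(e[0]+e[1])/2; d=e[0]-e[1]; yaw=np.arctan2(-d[0],d[1]); print("bar",e,bx,np.linalg.norm(d),np.degrees(yaw))
B=np.array([bx[0],bx[1],yaw])
np.savez("fit.npz",L=L,S=S,H=H,B=B)
def bar(B):
    R=np.array([-np.sin(B[2]),np.cos(B[2])]); s=[]
    Q=lambda u,v,z: np.r_[B[:2]+R*v+np.array([R[1],-R[0]])*u,z]
    for u in(-.006,.006): s.append((Q(u,.129,.155),Q(u,-.129,.155)))
    for v in(-.135,.135):
        c=[(-.008,-.006),(.008,-.006),(.008,.006),(-.008,.006)]
        for i in range(4): s.append((Q(c[i][0],v+c[i][1],.159),Q(c[(i+1)%4][0],v+c[(i+1)%4][1],.159)))
    c=[(-.075,-.15),(.075,-.15),(.075,.15),(-.075,.15)]
    for i in range(4): s.append((Q(*c[i],.012),Q(*c[(i+1)%4],.012)))
    return s
wl=wire(.16,L,.16); ws=wire(.125,S,.125); wb=bar(B)+wire(.1953,H,.1453)
top=np.hstack([draw("top",wl,190,225,45,45,6),draw("top",ws,432,200,30,45,6),draw("top",wb,275,165,120,70,3)[:].copy()[:270] if 0 else cv2.copyMakeBorder(draw("top",wb,275,170,116,65,3),0,75,0,0,0)])
side=np.hstack([draw("side",wl,235,92,45,72,4),draw("side",ws,278,300,60,72,4),draw("side",wb,280,140,110,144,2)])
w=max(top.shape[1],side.shape[1]); pad=lambda a:cv2.copyMakeBorder(a,0,0,0,w-a.shape[1],0)
im=np.vstack([pad(top),pad(side)]); print(im.shape); cv2.imwrite("pics/ov.png",im)
E
```

```text
long [0.4379 0.3268 0.707 ] 40.50595507617185 res [-0.04 -0.09 -0.86 -0.95  0.96  1.15]
short [ 0.5083 -0.3181  0.1092] 6.256774268683363 res [ 0.14  0.16 -0.29 -1.29 -0.02  0.96]
hung [0.582  0.0013 0.1544] 8.848235407333837 res [ 0.01  0.32 -0.14 -1.11  0.12  0.44]
bar [array([0.56480137, 0.13239374, 0.158     ]), array([ 0.60271043, -0.14020892,  0.158     ])] [ 0.5837559  -0.00390759  0.158     ] 0.27522592341734253 7.91697181812061
(558, 798, 3)
```

View pics/ov.png

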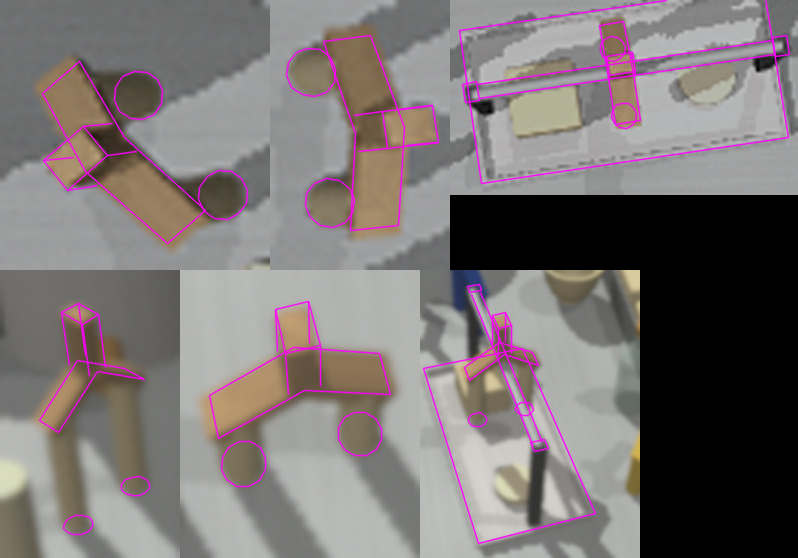

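Both overlays match to within about 2 mm. Next I'll write the move-delta helper and get the puck and slab positions.

```bash
cat > plan.py <<'E'
import sys, numpy as np
from bench import state, r
from scipy.spatial.transform import Rotation as Ro
def plan(x,y,z,h):
    "target grasp point + heading deg of tool x -> turn (deg) then tool shift (mm)"
    s=state(); q=s["tcp_rot"]; R=Ro.from_quat([q[1],q[2],q[3],q[0]])
    c,n=np.cos(np.radians(h)),np.sin(np.radians(h)); T=np.array([[c,n,0],[n,-c,0],[0,0,-1.]])
    rv=(R.inv()*Ro.from_matrix(T)).as_rotvec(degrees=True)
    d=T.T@(np.array([x,y,z-r.hold_point_z])-s["position"])*1e3
    print("t",round(s["time_s"],2),"hold",np.round(np.array(s["position"])+[0,0,r.hold_point_z],4),"F",np.round(s["force"],1),"w",round(s["width"],3),"grip",round(s["grip_force"],1))
    print("turn",np.round(rv,2),"then shift",np.round(d,1))
if __name__=="__main__": plan(*map(float,sys.argv[1:5]))
E
python3 - <<'E'
from h import *
from plan import plan
B=np.load("fit.npz")["B"]; 
for a in(7.9,8.5):
    u=np.array([-np.sin(np.radians(a)),np.cos(np.radians(a))])
    for n,p in(("puck",ray("top",360.2,195.9,.018)),("slab",ray("top",305.7,202.3,.054)),("hung",np.array([.582,.0013]))):
        dd=p[:2]-B[:2]; print(n,np.round(p,4),"s",dd@u,"off",dd@[u[1],-u[0]])
    for s in(-.068,.072): print(s,B[:2]+u*s)
plan(.438,.327,.30,40.5)
E
python3 -m creep '[[[0,0,-7,0,0,-30,85],[0,0,-7,0,0,-30,85],[0,0,-7,0,0,-30,85]]]'
python3 plan.py .45 -.25 .32 40.5; python3 plan.py .438 .327 .3 40.5
```

```text
puck [ 0.587 -0.085  0.018] s -0.08071696320386633 off -0.00794661174619686
slab [0.5672 0.0718 0.054 ] s 0.07731105236240998 off -0.005976127665071475
hung [0.582  0.0013] s 0.00539950410416552 off -0.0010234805292000293
-0.068 [ 0.59310213 -0.07126223]
0.072 [0.57385989 0.06740909]
puck [ 0.587 -0.085  0.018] s -0.08062932223889814 off -0.008791426641622633
slab [0.5672 0.0718 0.054 ] s 0.07736939406711578 off -0.005166215340060884
hung [0.582  0.0013] s 0.005409925713078533 off -0.0009668819697996227
-0.068 [ 0.59380694 -0.07116067]
0.072 [0.57311362 0.06730155]
t 0.1 hold [ 0.223  -0.6369  0.2493] F [-1.  -0.9  0.3] w 1.003 grip 0.0
turn [-6.00e-02 -1.00e-02 -2.12e+01] then shift [ 789.5 -593.3  -50.7]
time_s: 0.35
position: [0.2229, -0.6368, 0.3217]
tcp_rot: [-0.001, 0.938, 0.347, 0.0]
force: [-0.1, -0.0, 0.4]
width: 0.995
grip_force: 0.0
t 0.35 hold [ 0.2229 -0.6368  0.3404] F [-0.1 -0.   0.4] w 0.995 grip 0.0
turn [-0.08 -0.03  0.14] then shift [ 423.8 -146.6   20.4]
t 0.35 hold [ 0.2229 -0.6368  0.3404] F [-0.1 -0.   0.4] w 0.995 grip 0.0
turn [-0.08 -0.03  0.14] then shift [ 789.4 -593.2   40.4]
```

```bash
python3 -m creep '[[[0,0,0,35,-12,0,85],[0,0,0,35,-12,0,85],[0,0,0,35,-12,0,85],[0,0,0,35,-12,0,85],[0,0,0,35,-12,0,85],[0,0,0,35,-12,0,85]]]' >/dev/null
python3 -m creep '[[[0,0,0,35,-12,0,85],[0,0,0,35,-12,0,85],[0,0,0,35,-12,0,85],[0,0,0,35,-12,0,85],[0,0,0,35,-12,0,85],[0,0,0,35,-12,0,85]]]'
python3 plan.py .438 .327 .3 40.5
```

```text
time_s: 1.35
position: [0.4507, -0.2539, 0.3212]
tcp_rot: [-0.0, 0.939, 0.344, -0.0]
force: [1.6, -0.3, 0.4]
width: 0.997
grip_force: 0.0
t 1.35 hold [ 0.4507 -0.2539  0.3399] F [ 1.6 -0.3  0.4] w 0.997 grip 0.0
turn [-0.    0.   -0.21] then shift [ 367.6 -450.    39.9]
```

```bash
python3 -m creep '[[[0,0,0,23,-28,0,85],[0,0,0,23,-28,0,85],[0,0,0,23,-28,0,85],[0,0,0,23,-28,0,85],[0,0,0,23,-28,0,85],[0,0,0,23,-28,0,85],[0,0,0,23,-28,0,85],[0,0,0,23,-28,0,85]]]' >/dev/null
python3 -m creep '[[[0,0,0,23,-28,0,85],[0,0,0,23,-28,0,85],[0,0,0,23,-28,0,85],[0,0,0,23,-28,0,85],[0,0,0,23,-28,0,85],[0,0,0,23,-28,0,85],[0,0,0,23,-28,0,85],[0,0,0,0,0,0,85]]]'
python3 plan.py .438 .327 .161 40.5
```

```text
time_s: 2.68
position: [0.4409, 0.2924, 0.3201]
tcp_rot: [-0.0, 0.938, 0.346, -0.001]
force: [0.6, 0.5, 0.6]
width: 0.994
grip_force: 0.0
t 2.68 hold [0.4409 0.2924 0.3388] F [0.6 0.5 0.6] w 0.994 grip 0.0
turn [-0.08  0.08  0.01] then shift [ 20.3 -28.2 177.8]
```

```bash
python3 -m creep '[[[0,0,0,20,-28,0,85],[0,0,0,0,0,35,85],[0,0,0,0,0,35,85],[0,0,0,0,0,35,85],[0,0,0,0,0,30,85],[0,0,0,0,0,25,85],[0,0,0,0,0,15,85],[0,0,0,0,0,0,85]]]'
python3 plan.py .438 .327 .161 40.5
python3 - <<'E'
from h import *
from bench import imaging
f=np.load("fit.npz"); im=[]
for n,b in(("top",(180,220,60,60,6)),("side",(225,85,70,80,5))):
    p=imaging.capture(n)["pixels"]; im.append(draw(n,wire(.16,f["L"],.16),*b,pix=p))
h=max(i.shape[0] for i in im); cv2.imwrite("pics/g1.png",np.hstack([cv2.copyMakeBorder(i,0,h-i.shape[0],0,0,0) for i in im]))
E
```

```text
time_s: 3.35
position: [0.4376, 0.321, 0.1424]
tcp_rot: [0.001, 0.939, 0.344, -0.003]
force: [-1.0, -1.1, -0.0]
width: 0.995
grip_force: 0.0
t 3.35 hold [0.4376 0.321  0.1611] F [-1.  -1.1 -0. ] w 0.995 grip 0.0
turn [-0.04  0.31 -0.21] then shift [ 4.2 -4.3  0.1]
```

View pics/g1.png

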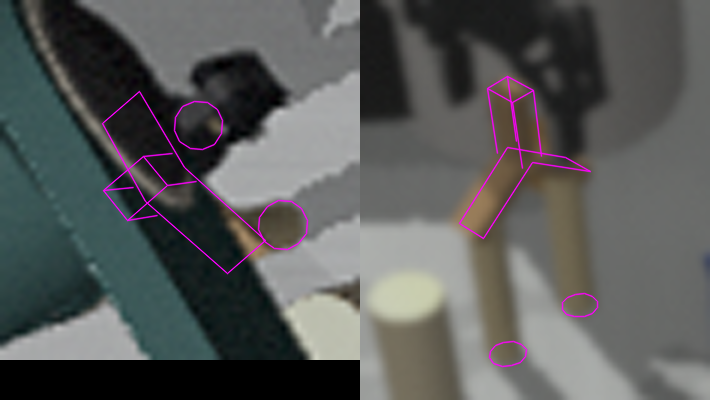

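The pair hasn't moved, and the fingers straddle the tab (side crop, about 510,115). I'll correct by 4 mm and close.

```bash
python3 -m creep '[[[0,0,0,4,-4,0,85],[0,0,0,0,0,0,85],[0,0,0,0,0,0,60],[0,0,0,0,0,0,40],[0,0,0,0,0,0,30],[0,0,0,0,0,0,25],[0,0,0,0,0,0,15],[0,0,0,0,0,0,15]]]'
python3 -m creep '[[[0,0,0,0,0,0,10],[0,0,0,0,0,0,10],[0,0,0,0,0,0,10],[0,0,0,0,0,0,10]]]'
python3 plan.py .438 .327 .375 40.5
```

```text
time_s: 4.12
position: [0.4394, 0.3278, 0.1466]
tcp_rot: [-0.0, 0.939, 0.344, 0.0]
force: [-0.3, 0.4, -0.6]
width: 0.249
grip_force: 58.6
time_s: 4.45
position: [0.4395, 0.3278, 0.1465]
tcp_rot: [-0.0, 0.939, 0.344, 0.0]
force: [-0.4, 0.8, 3.2]
width: 0.253
grip_force: 59.0
t 4.45 hold [0.4395 0.3278 0.1652] F [-0.4  0.8  3.2] w 0.253 grip 59.0
turn [ 0.   -0.02 -0.2 ] then shift [  -1.7   -0.3 -209.8]
```

```bash
python3 -m creep '[[[0,0,0,0,0,-8,10],[0,0,0,0,0,-20,10],[0,0,0,0,0,-35,10],[0,0,0,0,0,-35,10],[0,0,0,0,0,-40,10],[0,0,0,0,0,-40,10],[0,0,0,0,0,-30,10],[0,0,0,0,0,-10,10]]]'
python3 plan.py .46 -.12 .385 8.2
```

```text
time_s: 5.12
position: [0.4395, 0.3279, 0.37]
tcp_rot: [-0.001, 0.939, 0.344, 0.003]
force: [-0.3, -0.3, 0.1]
width: 0.249
grip_force: 58.7
t 5.12 hold [0.4395 0.3279 0.3887] F [-0.3 -0.3  0.1] w 0.249 grip 58.7
turn [-0.05 -0.32 32.1 ] then shift [-43.6 446.2   3.7]
```

```bash
python3 -m creep '[[[0,0,6.4,0,0,0,10],[0,0,6.4,0,0,0,10],[0,0,6.4,0,0,0,10],[0,0,6.4,0,0,0,10],[0,0,6.4,0,0,0,10],[0,0,0,-3,30,0,10],[0,0,0,-3,30,0,10],[0,0,0,-3,30,0,10]]]' >/dev/null
python3 -m creep '[[[0,0,0,-3,30,0,10],[0,0,0,-3,30,0,10],[0,0,0,-3,30,0,10],[0,0,0,-3,30,0,10],[0,0,0,-3,30,0,10],[0,0,0,-3,30,0,10],[0,0,0,-3,30,0,10],[0,0,0,-3,30,0,10]]]' >/dev/null
python3 -m creep '[[[0,0,0,-3,30,0,10],[0,0,0,-3,30,0,10],[0,0,0,-3,30,0,10],[0,0,0,0,20,0,10],[0,0,0,0,0,0,10],[0,0,0,0,0,0,10]]]'
python3 plan.py .594 -.078 .385 8.2
```

```text
time_s: 6.95
position: [0.4611, -0.1144, 0.3636]
tcp_rot: [-0.0, 0.997, 0.071, -0.001]
force: [0.0, 0.8, -0.8]
width: 0.248
grip_force: 59.2
t 6.95 hold [ 0.4611 -0.1144  0.3823] F [ 0.   0.8 -0.8] w 0.248 grip 59.2
turn [-0.04  0.08 -0.02] then shift [136.7 -17.1  -2.7]
```

```bash
python3 -m creep '[[[0,0,0,34.5,-4.3,0,10],[0,0,0,34.5,-4.3,0,10],[0,0,0,34.5,-4.3,0,10],[0,0,0,34.5,-4.3,0,10],[0,0,0,0,0,0,10],[0,0,0,0,0,0,10],[0,0,0,0,0,0,10]]]'>/dev/null
python3 plan.py .5964 -.0778 .385 8.2
cat > chk.py <<'E'
import sys; from h import *; from bench import imaging,state,r
dx,dz,tz_feet,out=float(sys.argv[1]),float(sys.argv[2]),float(sys.argv[3]),sys.argv[4]
bx=eval(sys.argv[5]); s=state(); q=s["tcp_rot"]; a=2*np.arctan2(q[2],q[1])
p=[s["position"][0]+dx*np.cos(a),s["position"][1]+dx*np.sin(a),a]; tz=s["position"][2]+r.hold_point_z+dz
print("tab",np.round(p,4),tz); im=[]
for n in("side","top"):
    px=imaging.capture(n)["pixels"]; np.save(f"{out}_{n}.npy",px); x,y,w,h,k=bx[n]; sg=wire(tz,p,tz_feet)
    im+=[draw(n,[],x,y,w,h,k,px),draw(n,sg,x,y,w,h,k,px)] if n=="side" else [draw(n,sg,x,y,w,h,k,px)]
h=max(i.shape[0] for i in im); cv2.imwrite(f"pics/{out}.png",np.hstack([cv2.copyMakeBorder(i,0,h-i.shape[0],0,0,0) for i in im]))
E
python3 chk.py -.0019 -.0052 .160 g2 '{"side":(290,80,80,150,4),"top":(330,140,40,60,4)}'
```

```text
t 7.53 hold [ 0.5951 -0.0758  0.3827] F [-0.5 -0.5 -0.9] w 0.249 grip 59.3
turn [-0.02  0.05  0.17] then shift [ 1.   2.1 -2.3]
tab [ 0.5933 -0.0761  0.146 ] 0.3775172789037376
```

View pics/g2.png

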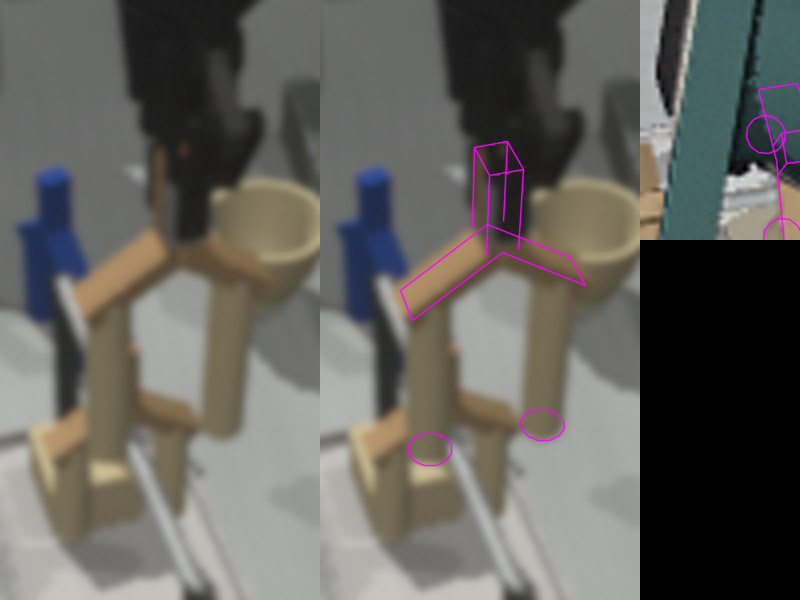

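```bash
python3 -m creep '[[[0,0,0,1,2,20,10],[0,0,0,0,0,30,10],[0,0,0,0,0,30,10],[0,0,0,0,0,30,10],[0,0,0,0,0,25,10],[0,0,0,0,0,15,10],[0,0,0,0,0,8,10],[0,0,0,0,0,0,10]]]' >/dev/null
python3 -m creep '[[[0,0,0,0,0,0,10],[0,0,0,0,0,0,10]]]'
python3 plan.py .5964 -.0778 .2005 8.2
python3 chk.py -.0019 -.0052 .160 g3 '{"side":(280,140,80,140,4),"top":(330,140,40,60,4)}'
```

```text
time_s: 8.47
position: [0.5971, -0.0787, 0.2083]
tcp_rot: [0.0, 0.997, 0.072, 0.001]
force: [0.8, -0.5, -0.8]
width: 0.25
grip_force: 59.3
t 8.47 hold [ 0.5971 -0.0787  0.227 ] F [ 0.8 -0.5 -0.8] w 0.25 grip 59.3
turn [ 0.04 -0.14  0.09] then shift [-0.6 -1.  26.5]
tab [ 0.5953 -0.079   0.1447] 0.22182724730664594
```

View pics/g3.png

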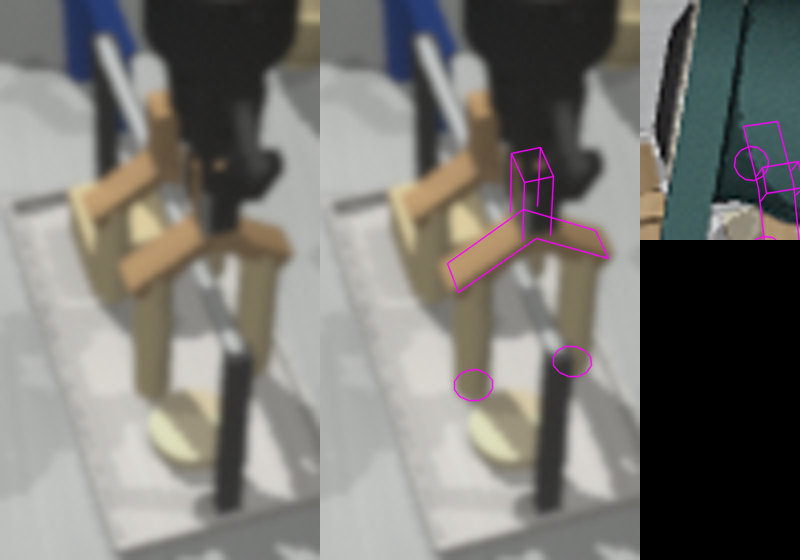

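The long pair is upright and astride the bar, clear of the hung pair and the post. Lowering slowly.

```bash
python3 -m creep '[[[0,0,0,0,0,6,10],[0,0,0,0,0,6,10],[0,0,0,0,0,5,10],[0,0,0,0,0,3,10],[0,0,0,0,0,2,10],[0,0,0,0,0,0,10],[0,0,0,0,0,0,10]]]'
python3 -m creep '[[[0,0,0,0,0,1,10],[0,0,0,0,0,1,10],[0,0,0,0,0,0,10],[0,0,0,0,0,0,10]]]'
python3 plan.py .5964 -.0778 .2005 8.2
```

```text
time_s: 9.15
position: [0.5967, -0.0786, 0.1843]
tcp_rot: [-0.0, 0.997, 0.072, -0.0]
force: [-0.1, -0.2, -1.1]
width: 0.244
grip_force: 59.3
time_s: 9.48
position: [0.5967, -0.0786, 0.1825]
tcp_rot: [0.0, 0.997, 0.072, 0.0]
force: [0.4, 0.9, 1.3]
width: 0.25
grip_force: 59.7
t 9.48 hold [ 0.5967 -0.0786  0.2012] F [0.4 0.9 1.3] w 0.25 grip 59.7
turn [ 0.01 -0.02  0.1 ] then shift [-0.2 -0.8  0.7]
```

```bash
for i in 1; do python3 -m creep '[[[0,0,0,0,0,0.5,10],[0,0,0,0,0,0,10],[0,0,0,0,0,0,10]]]' | grep -E "pos|force"
python3 -m creep '[[[0,0,0,0,0,0.5,10],[0,0,0,0,0,0,10],[0,0,0,0,0,0,10]]]'| grep -E "pos|force"
python3 -c "from bench import state;import numpy as np;print(np.round(state()['wrist_torque'],2))"; done
```

```text
position: [0.5968, -0.0786, 0.1825]
force: [-0.9, 0.7, 4.2]
grip_force: 60.3
position: [0.5968, -0.0786, 0.1824]
force: [-2.8, 0.6, 7.5]
grip_force: 60.7
[0.06 0.61 0.05]
```

```bash
python3 -m creep '[[[0,0,0,-1,0,0,10],[0,0,0,0,0,0,10],[0,0,0,0,0,0,10]]]' | grep -E "pos|force"
python3 -m creep '[[[0,0,0,-0.5,0,0,10],[0,0,0,0,0,0,10],[0,0,0,0,0,0,10]]]'| grep -E "pos|force"
```

```text
position: [0.5958, -0.0787, 0.1818]
force: [-1.5, 0.9, 6.2]
grip_force: 60.1
position: [0.5956, -0.0788, 0.1818]
force: [3.0, -0.4, 4.4]
grip_force: 60.0
```

The force is balanced and the height is exactly as predicted (hold z 0.2005), so the pair is seated. Centring, then releasing.

```bash
python3 -m creep '[[[0,0,0,0.3,0,-0.4,10],[0,0,0,0,0,0,10],[0,0,0,0,0,0,23],[0,0,0,0,0,0,26],[0,0,0,0,0,0,30],[0,0,0,0,0,0,36],[0,0,0,0,0,0,42],[0,0,0,0,0,0,42]]]' 
python3 -m creep '[[[0,0,0,0,0,0,42],[0,0,0,0,0,-8,42],[0,0,0,0,0,-20,42],[0,0,0,0,0,-35,42],[0,0,0,0,0,-35,60],[0,0,0,0,0,-35,85]]]'
python3 plan.py .45 -.2 .34 7
```

```text
time_s: 11.15
position: [0.5954, -0.0787, 0.1816]
tcp_rot: [-0.0, 0.997, 0.072, -0.0]
force: [0.9, -0.1, -0.1]
width: 0.493
grip_force: 0.0
time_s: 11.65
position: [0.5951, -0.0787, 0.3169]
tcp_rot: [0.0, 0.997, 0.072, 0.0]
force: [0.4, 0.3, 1.0]
width: 0.759
grip_force: 0.0
t 11.65 hold [ 0.5951 -0.0787  0.3356] F [0.4 0.3 1. ] w 0.759 grip 0.0
turn [ 0.   -0.01  1.29] then shift [-158.8  102.7   -4.4]
```

```bash
python3 -m creep '[[[0,0,0,-15,28,0,85],[0,0,0,-15,28,0,85],[0,0,0,-15,28,0,85],[0,0,0,-15,28,0,85],[0,0,0,-15,28,0,85],[0,0,0,-15,28,0,85],[0,0,0,-15,28,0,85],[0,0,0,-15,28,0,85]]]' >/dev/null
python3 -m creep '[[[0,0,1,0,0,0,85],[0,0,0,0,0,0,85],[0,0,0,0,0,0,85]]]' >/dev/null
python3 plan.py .5083 -.3181 .128 7
python3 - <<'E'
from h import *
from bench import imaging
f=np.load("fit.npz"); L=[.5938,-.0787,np.radians(8.3)]
T=imaging.capture("top")["pixels"]; S=imaging.capture("side")["pixels"]
np.save("t1.npy",T);np.save("s1.npy",S)
w=wire(.1953,L,.16)
a=[draw("side",[],280,140,70,140,4,S),draw("side",w,280,140,70,140,4,S)]
b=draw("top",w,320,160,60,65,4,T)
h=560; cv2.imwrite("pics/p1.png",np.hstack(a+[cv2.copyMakeBorder(b,0,h-b.shape[0],0,0,0)]))
E
```

```text
t 12.57 hold [ 0.5091 -0.3176  0.3338] F [ 0.4 -0.4 -0.4] w 0.993 grip 0.0
turn [ 0.   -0.02  0.29] then shift [ -0.8   0.4 205.8]
```

View pics/p1.png

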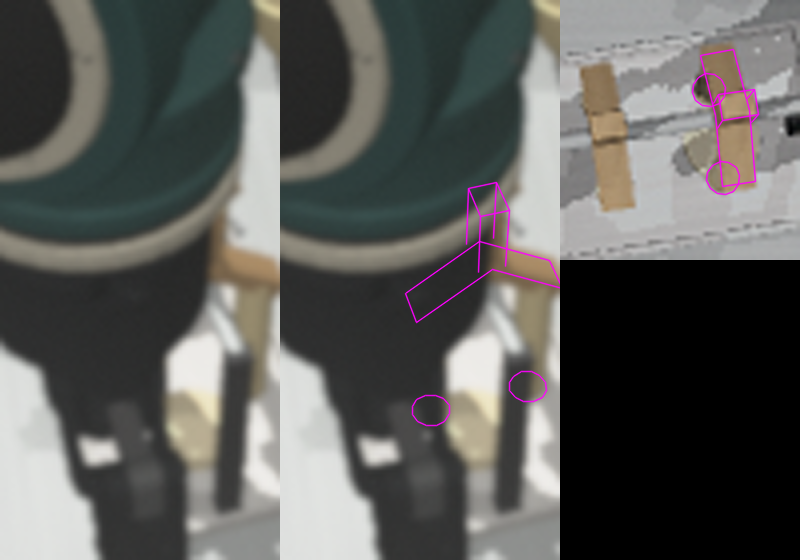

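The long pair is hanging seated: in the top crop its tab matches the predicted wireframe (about 738,105), level and clear of the hung pair. My viewing budget is now used up, so from here I'll go by numbers. Grasping the short pair next.

```bash
python3 -m creep '[[[0,0,0,-1,0,35,85],[0,0,0,0,0,35,85],[0,0,0,0,0,35,85],[0,0,0,0,0,35,85],[0,0,0,0,0,30,85],[0,0,0,0,0,20,85],[0,0,0,0,0,12,85],[0,0,0,0,0,0,85]]]'  >/dev/null
python3 -m creep '[[[0,0,0,0,0,2,85],[0,0,0,0,0,0,85],[0,0,0,0,0,0,85]]]'
python3 plan.py .5083 -.3181 .128 7
```

```text
time_s: 13.58
position: [0.5087, -0.3181, 0.1124]
tcp_rot: [0.001, 0.998, 0.064, 0.001]
force: [-0.1, -0.9, -0.3]
width: 0.998
grip_force: 0.0
t 13.58 hold [ 0.5087 -0.3181  0.1311] F [-0.1 -0.9 -0.3] w 0.998 grip 0.0
turn [ 0.08 -0.09  0.31] then shift [-0.4 -0.1  3.1]
```

```bash
python3 -m creep '[[[0,0,0,0,0,2,60],[0,0,0,0,0,0,45],[0,0,0,0,0,0,35],[0,0,0,0,0,0,28],[0,0,0,0,0,0,22],[0,0,0,0,0,0,15],[0,0,0,0,0,0,10],[0,0,0,0,0,0,10]]]'  >/dev/null
python3 -m creep '[[[0,0,0,0,0,0,10],[0,0,0,0,0,0,10]]]'
python3 plan.py .5083 -.3181 .128 7
python3 -m creep '[[[0,0,0,0,0,-8,10],[0,0,0,0,0,-20,10],[0,0,0,0,0,-35,10],[0,0,0,0,0,-35,10],[0,0,0,0,0,-40,10],[0,0,0,0,0,-40,10],[0,0,0,0,0,-35,10],[0,0,0,0,0,-15,10]]]'
python3 plan.py .44 -.2 .355 8.2
```

```text
time_s: 14.42
position: [0.5081, -0.318, 0.1089]
tcp_rot: [0.0, 0.998, 0.064, 0.0]
force: [-0.4, -0.3, 3.4]
width: 0.249
grip_force: 58.8
t 14.42 hold [ 0.5081 -0.318   0.1276] F [-0.4 -0.3  3.4] w 0.249 grip 58.8
turn [ 0.02 -0.01  0.3 ] then shift [ 0.1  0.1 -0.4]
time_s: 15.08
position: [0.5082, -0.3179, 0.3427]
tcp_rot: [0.002, 0.998, 0.064, 0.002]
force: [1.3, -0.7, 0.2]
width: 0.247
grip_force: 58.7
t 15.08 hold [ 0.5082 -0.3179  0.3614] F [ 1.3 -0.7  0.2] w 0.247 grip 58.7
turn [ 0.2  -0.23 -0.9 ] then shift [ -50.6 -126.4    6.4]
```

```bash
python3 -m creep '[[[0,0,-0.9,0,0,0,10],[0,0,0,-12,-30,0,10],[0,0,0,-12,-30,0,10],[0,0,0,-12,-30,0,10],[0,0,0,-12,-30,0,10],[0,0,0,-5,-35,0,10],[0,0,0,-5,-35,0,10],[0,0,0,-5,-35,0,10]]]'  >/dev/null
python3 -m creep '[[[0,0,0,0,-35,0,10],[0,0,0,0,-35,0,10],[0,0,0,0,-35,0,10],[0,0,0,0,-35,0,10],[0,0,0,0,-20,0,10],[0,0,0,0,0,0,10],[0,0,0,0,0,0,10]]]'
python3 plan.py .5728 .0723 .36 8.2
```

```text
time_s: 16.33
position: [0.3904, 0.055, 0.3359]
tcp_rot: [0.0, 0.997, 0.073, -0.001]
force: [-0.1, -0.1, -0.3]
width: 0.252
grip_force: 59.0
t 16.33 hold [0.3904 0.055  0.3546] F [-0.1 -0.1 -0.3] w 0.252 grip 59.0
turn [-0.    0.07  0.17] then shift [183.    8.9  -5.4]
```

```bash
python3 -m creep '[[[0,0,0,30.5,1.5,0,10],[0,0,0,30.5,1.5,0,10],[0,0,0,30.5,1.5,0,10],[0,0,0,30.5,1.5,0,10],[0,0,0,30.5,1.5,0,10],[0,0,0,30.5,1.5,0,10],[0,0,0,0,0,0,10],[0,0,0,0,0,0,10]]]' >/dev/null
python3 plan.py .5728 .0723 .1979 8.2
```

```text
t 17.0 hold [0.5742 0.0701 0.3533] F [-0.4  0.7  0.2] w 0.248 grip 59.0
turn [-0.01  0.21 -0.07] then shift [ -1.1  -2.3 155.4]
```

```bash
python3 -m creep '[[[0,0,0,-1,-2,10,10],[0,0,0,0,0,25,10],[0,0,0,0,0,30,10],[0,0,0,0,0,30,10],[0,0,0,0,0,20,10],[0,0,0,0,0,12,10],[0,0,0,0,0,5,10],[0,0,0,0,0,0,10]]]' | grep -E "pos|force"
python3 -m creep '[[[0,0,0,0,0,5,10],[0,0,0,0,0,5,10],[0,0,0,0,0,4,10],[0,0,0,0,0,3,10],[0,0,0,0,0,2,10],[0,0,0,0,0,0,10],[0,0,0,0,0,0,10]]]' | grep -E "pos|force"
python3 plan.py .5728 .0723 .1979 8.2
```

```text
position: [0.5714, 0.073, 0.2044]
force: [0.4, -0.3, -0.5]
grip_force: 59.0
position: [0.572, 0.0733, 0.1857]
force: [0.4, 0.4, -1.0]
grip_force: 59.0
t 18.25 hold [0.572  0.0733 0.2044] F [ 0.4  0.4 -1. ] w 0.252 grip 59.0
turn [-0.  0. -0.] then shift [0.7 1.1 6.5]
```

```bash
python3 -m creep '[[[0,0,0,0,0,2,10],[0,0,0,0,0,1,10],[0,0,0,0,0,1,10],[0,0,0,0,0,0,10],[0,0,0,0,0,0,10]]]' | grep -E "pos|force"
python3 -m creep '[[[0,0,0,0,0,1,10],[0,0,0,0,0,0,10],[0,0,0,0,0,0,10]]]' | grep -E "pos|force"
python3 -m creep '[[[0,0,0,0,0,0.7,10],[0,0,0,0,0,0,10],[0,0,0,0,0,0,10]]]' | grep -E "pos|force"
python3 -m creep '[[[0,0,0,0,0,0.7,10],[0,0,0,0,0,0,10],[0,0,0,0,0,0,10]]]' | grep -E "pos|force"
```

```text
position: [0.5719, 0.0732, 0.1817]
force: [-0.6, -0.7, -0.3]
grip_force: 59.0
position: [0.5719, 0.0733, 0.1807]
force: [0.8, -0.2, -0.8]
grip_force: 59.0
position: [0.572, 0.0733, 0.1802]
force: [-0.4, 0.3, 1.4]
grip_force: 59.4
position: [0.5721, 0.0733, 0.1801]
force: [-1.5, 0.2, 6.4]
grip_force: 60.1
```

```bash
python3 -m creep '[[[0,0,0,-0.8,0,0,10],[0,0,0,0,0,0,10],[0,0,0,0,0,0,10]]]' | grep -E "pos|force"
python3 -m creep '[[[0,0,0,-0.5,0,0.2,10],[0,0,0,0,0,0,10],[0,0,0,0,0,0,10]]]' | grep -E "pos|force"
python3 -m creep '[[[0,0,0,-0.5,0,0.2,10],[0,0,0,0,0,0,10],[0,0,0,0,0,0,10]]]' | grep -E "pos|force"
```

```text
position: [0.5712, 0.0731, 0.1796]
force: [-0.4, -1.0, 3.8]
grip_force: 59.3
position: [0.5707, 0.0731, 0.1792]
force: [-0.1, 0.2, 4.5]
grip_force: 59.4
position: [0.5705, 0.073, 0.1792]
force: [3.6, 1.0, 5.1]
grip_force: 59.5
```

The short pair is seated too: hold z is 0.1979 as predicted, and the side force flipped sign. Centring, then releasing.

```bash
python3 -m creep '[[[0,0,0,0.3,0,-0.4,10],[0,0,0,0,0,0,10],[0,0,0,0,0,0,23],[0,0,0,0,0,0,26],[0,0,0,0,0,0,30],[0,0,0,0,0,0,36],[0,0,0,0,0,0,42],[0,0,0,0,0,0,42]]]' | grep -E "pos|force|width"
python3 -m creep '[[[0,0,0,0,0,0,42],[0,0,0,0,0,-8,42],[0,0,0,0,0,-20,42],[0,0,0,0,0,-35,42],[0,0,0,0,0,-35,42],[0,0,0,0,0,-35,42],[0,0,0,0,0,-35,42]]]'
python3 -m creep '[[[0,0,0,-40,0,0,42],[0,0,0,-40,0,0,42],[0,0,0,-40,0,0,42],[0,0,0,-40,0,0,42],[0,0,0,-30,-30,0,42],[0,0,0,0,-40,0,42],[0,0,0,0,-40,0,42],[0,0,0,0,-40,0,42]]]' >/dev/null
python3 -m creep '[[[0,0,0,0,-40,0,42],[0,0,0,0,-40,0,42],[0,0,0,0,-40,0,42],[0,0,0,0,0,0,42]]]'
cat > ver.py <<'E'
from h import *
from bench import imaging
f=np.load("fit.npz"); P={n:imaging.capture(n)["pixels"] for n in("top","side")}
def sil(n,tz,p,fe):
    m=np.zeros((400*4,640*4),np.uint8)
    def hull(A): cv2.fillConvexPoly(m,cv2.convexHull(((proj(n,place(np.array(A),p,tz))+.5)*4).astype(np.float32)).astype(int),1)
    for sx in(-1,1):
        hull([[x*sx,y,z] for y in(-.011,.011) for x,z in((0,-.033),(0,-.023),(.0465,-.0555),(.042,-.0625))])
    hull(np.vstack([TT,TT-[0,0,.046]]))
    return cv2.resize(m.astype(np.float32),(640,400),interpolation=cv2.INTER_AREA)
def wood(n):
    h=cv2.cvtColor(P[n],cv2.COLOR_RGB2HSV).astype(int)
    return ((h[...,0]<17)&(h[...,1]>75)).astype(np.float32)
from scipy.optimize import minimize
for k,tz,g,fe in(("long",.1953,[.5938,-.0787,.143],.16),("hung",.1953,f["H"],.145),("short",.1953,[.5707,.073,.143],.125)):
    def cost(v):
        c=0
        for n in("top","side"):
            S=sil(n,tz+v[3],v[:3],fe); ys,xs=np.where(sil(n,tz,g,fe)>0); b=np.s_[ys.min()-6:ys.max()+7,xs.min()-5:xs.max()+6]
            c+=np.abs(S[b]-W[n][b]).sum()
        return c
    W={n:wood(n) for n in P}; x0=np.r_[g,0]
    s=minimize(cost,x0,method="Nelder-Mead",options=dict(initial_simplex=np.vstack([x0]+[x0+np.eye(4)[i]*[.004,.004,.06,.004][i] for i in range(4)]),maxiter=150))
    print(k,np.round(s.x[:2],4),"yaw",round(np.degrees(s.x[2]),1),"dz mm",round(s.x[3]*1e3,1),"cost",round(s.fun,1),round(cost(x0),1))
# moved-object check: difference from first picture
for n in P:
    d=(cv2.GaussianBlur(cv2.absdiff(P[n],C[n]["pixels"]),(5,5),0).max(2)>35).astype(np.uint8)
    k,_,st,ce=cv2.connectedComponentsWithStats(d)
    print(n,[(st[i][:5].tolist()) for i in range(1,k) if st[i][4]>25])
E
python3 ver.py
```

```text
position: [0.5704, 0.073, 0.1792]
force: [0.1, -0.1, -0.1]
width: 0.494
grip_force: 0.0
time_s: 21.42
position: [0.57, 0.073, 0.3498]
tcp_rot: [-0.0, 0.997, 0.071, 0.0]
force: [0.6, 0.4, 0.2]
width: 0.489
grip_force: 0.0
time_s: 22.42
position: [0.3428, 0.3176, 0.347]
tcp_rot: [-0.0, 0.997, 0.074, -0.001]
force: [1.0, -0.1, 0.3]
width: 0.495
grip_force: 0.0
long [ 0.5936 -0.0788] yaw 6.0 dz mm 2.7 cost 678.4 687.8
hung [0.5822 0.0012] yaw 7.2 dz mm 3.9 cost 798.9 818.7
short [0.5702 0.0785] yaw 0.9 dz mm -5.1 cost 662.5 673.4
top [[389, 147, 100, 92, 4215], [333, 163, 26, 14, 110], [331, 172, 56, 54, 1131], [298, 180, 10, 13, 105], [338, 193, 15, 8, 50], [299, 195, 18, 19, 184], [453, 205, 13, 13, 112], [442, 204, 55, 42, 759], [500, 205, 92, 102, 4125], [635, 205, 5, 39, 136], [440, 212, 18, 20, 164], [198, 215, 85, 52, 1235], [273, 247, 193, 153, 10835], [429, 269, 211, 131, 9546], [61, 270, 189, 130, 14340], [365, 366, 11, 14, 58], [321, 390, 25, 10, 78]]
side [[39, 0, 79, 100, 3368], [182, 0, 30, 58, 812], [79, 6, 22, 6, 90], [0, 30, 47, 38, 1231], [66, 55, 122, 177, 11116], [251, 100, 7, 5, 26], [244, 117, 49, 69, 649], [0, 133, 20, 56, 595], [23, 137, 52, 31, 987], [294, 143, 38, 59, 733], [0, 164, 40, 100, 1321], [290, 189, 75, 88, 2648], [49, 211, 59, 49, 375], [0, 220, 7, 13, 53], [143, 224, 112, 169, 9294], [135, 239, 9, 6, 34], [79, 249, 36, 20, 102], [356, 255, 6, 8, 29], [259, 273, 164, 127, 9592], [41, 292, 52, 108, 2662], [132, 320, 34, 43, 195], [307, 323, 6, 7, 34], [0, 332, 16, 68, 832], [299, 333, 40, 49, 987], [27, 372, 11, 28, 183]]
```

Run:
```python
exec(open("ver.py").read().split("from scipy.optimize import minimize")[0])
np.savez("end.npz",**P)
for n in P:
    h=cv2.cvtColor(P[n],cv2.COLOR_RGB2HSV); S=sil(n,.1953,[.5938,-.0787,.143],.16)
    ys,xs=np.where(S>.9); print(n,len(ys),np.percentile(h[ys,xs],[5,25,50,75,95],axis=0).tolist(), S.sum())
    S2=sil(n,.1953,[.5707,.073,.143],.125); ys,xs=np.where(S2>.9); print(" short",len(ys),np.percentile(h[ys,xs],[5,25,50,75,95],axis=0).tolist())
    w=wood(n); print("wood px in box",w[140:240,280:400].sum())
```

```text
top 309 [[16.0, 81.8, 92.4], [16.0, 93.0, 111.0], [17.0, 96.0, 119.0], [17.0, 99.0, 133.0], [18.0, 103.0, 163.0]] 342.0625
 short 285 [[16.0, 82.0, 106.60000000000001], [17.0, 90.0, 133.0], [17.0, 92.0, 157.0], [17.0, 96.0, 162.0], [18.0, 102.0, 169.0]]
wood px in box 209.0
side 515 [[16.0, 57.7, 86.0], [16.0, 90.0, 90.0], [17.0, 95.0, 100.0], [17.0, 99.0, 109.0], [18.0, 102.0, 127.0]] 559.4375
 short 392 [[16.0, 56.55, 85.0], [16.0, 90.0, 92.0], [17.0, 97.0, 116.0], [17.0, 103.0, 150.0], [18.0, 105.0, 164.45]]
wood px in box 372.0
```

```bash
sed -i 's/h\[...,0\]<17)&(h\[...,1\]>75/h[...,0]<20)\&(h[...,1]>65/' ver.py; python3 ver.py | head -3
python3 - <<'E'
# bystander shifts between first and last top/side picture
from h import *
E=np.load("end.npz")
for n,pts in(("top",dict(puck=(361,197,14),slab=(300,205,10),bottle=(297,269,12),jar=(378,268,14),pillar_b=(453,255,14),pillar_a=(235,276,13),cube=(430,142,20),bowl=(234,142,20),tall=(318,128,12),hung=(332,200,14),blue=(245,202,18),yellow=(359,132,16))),("side",dict(pillar_a=(235,155,12),pillar_b=(263,357,14),bottle=(243,190,14),jar=(244,265,14),tall=(390,180,14),puck=(326,246,10)))):
    for k,(x,y,r) in pts.items():
        A,B=[cv2.cvtColor(i["pixels"] if 0 else i,cv2.COLOR_RGB2GRAY) for i in(C[n]["pixels"],E[n])]
        res=cv2.matchTemplate(B[y-r-8:y+r+8,x-r-8:x+r+8],A[y-r:y+r,x-r:x+r],cv2.TM_CCOEFF_NORMED); _,v,_,l=cv2.minMaxLoc(res); print(n,k,l[0]-8,l[1]-8,round(v,2))
E
```

```text
long [ 0.5929 -0.0787] yaw 7.2 dz mm 3.5 cost 399.9 443.1
hung [0.5812 0.001 ] yaw 7.6 dz mm 2.7 cost 517.1 543.8
short [0.5702 0.0733] yaw 7.0 dz mm 1.3 cost 329.9 344.6
top puck 8 3 0.31
top slab 0 0 0.53
top bottle 0 0 1.0
top jar 0 0 0.97
top pillar_b 0 0 0.35
top pillar_a 0 0 0.99
top cube 0 0 0.86
top bowl 0 0 1.0
top tall 0 0 1.0
top hung 0 0 0.84
top blue 0 0 0.98
top yellow 0 0 1.0
side pillar_a 0 0 1.0
side pillar_b 7 -8 0.72
side bottle 0 0 1.0
side jar 0 0 1.0
side tall 0 0 1.0
side puck 1 1 0.65
```

Run:
```python
from h import *
E=np.load("end.npz")
for n,(x,y,w,h) in(("top",(436,240,34,30)),("side",(240,335,45,45))):
    for i in(C[n]["pixels"],E[n]):
        c=i[y:y+h,x:x+w]; H=cv2.cvtColor(c,cv2.COLOR_RGB2HSV); m=(H[...,1]>45)&(H[...,0]>15)&(H[...,0]<35)
        ys,xs=np.where(m); print(n,len(ys),xs.mean()+x,ys.mean()+y,xs.min()+x,xs.max()+x,ys.min()+y,ys.max()+y)
```

```text
top 255 452.2980392156863 255.67450980392158 441 463 246 263
top 338 452.1183431952663 254.45562130177515 441 463 246 263
side 738 263.4051490514905 356.789972899729 250 284 335 374
side 704 263.3806818181818 357.15909090909093 250 276 341 374
```

Pillar_b hasn't moved; the low match score came from changed lighting and shadow. All three pairs agree in yaw (7.0–7.6°) and height, so I'm handing in.

```bash
python3 -c "
from bench import r
print(r.finish_job())"
```

```text
the job is handed in; nothing more can be done
None
```

I hung the long pair over the puck and the short pair over the wax block, one each side of the hung pair. Force and camera checks show both seated and square, the hung pair and bystanders showed no shift (the puck and slab, largely hidden under the pairs, couldn't be checked clearly), and the job was handed in at about 23 s.

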